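# Line up the inked maker's stamp over a registered box

## Task

Push the closed wooden box across the bench until it sits snug and square against both strips of the corner stop. Then pick the inked stamp off its ink pad, carry it across clear of the pliers rack and everything else, and stop with its oblong brass plate upright and centred over the inlaid rectangle on the lid, long side along long side, hovering about 8 mm above the lid: fresh ink marks at a touch, so the stamp must never touch the box. Finish like that, still holding the stamp steady in the gripper, so that I can check the line-up; nothing else on the bench is to be shifted.

Things in the scene. Friction and masses are not known exactly. Their poses are not given: they have to be found in the camera images.
- stops: Corner stop: two pale wooden strips at a right angle, 18 wide, 16 high (mm), fixed to the bench. Origin: inner corner of the strips, at bench height. Far strip: inner face x=0, from y=18 to -160. Side strip: inner face y=0, from x=0 to -130. Work is pushed home along this frame's +x and +y: the box is home with its origin at x=-55, y=-75 and axes parallel. Yaw within 0.15 rad of the robot's.
- box: Loose keepsake box of pale plywood, clasped shut, one rigid piece: 110 (its x) x 150 (its y) x 45 high, 0.3 to 0.6 kg. Origin: centre of its underside, x to the hinge side, z up. It starts some 40 to 70 mm short of the far strip and 50 to 100 mm short of the side strip, up to 0.25 rad askew to the stop.
- box_mark (a point): Centre of the box's lid, on the top face, 45 mm above the box's origin, same axes. A thin dark inlaid line round it makes a rectangle 46 (x) x 66 (y) mm, the place for the mark.
- stamp: Loose hand stamp standing on the ink pad, 0.18 kg: oblong brass plate 30 (its x) x 50 (its y) x 8 thick, brass neck 14 across, collar 26 x 32 at 19 to 24 mm, flat-sided beech handle 24 (x) x 30 (y) from 24 to 83 mm, rounded top at 95. Origin: centre of the plate's inked underside, z up the handle. Grip the handle's flats (24 apart along x) about 70 mm up. The mark is the same either way round.
- pad: Open steel ink-pad tin, fixed, 78 (x) x 114 (y) x 14 high, pad surface level with the rim; its lid lies opened flat on the bench on the +x side (76 x 114 x 5, its centre 82 from the origin). Origin: centre of the underside of the tin.
- rack: Bench-top pliers rack of dark wood, fixed, between the ink pad and the box: 256 long (its x) x 70 wide (y), cheeks 85 high, with four pliers standing in it, handles up, to 150 high. Origin: centre of its underside. Not to be touched.
- round_stamp: Loose stamp of the same kind with a round brass plate 38 across, 95 high, standing on the bench beyond the ink pad; not for this job. Origin: centre of underside.
- ink_bottle: Loose amber ink bottle, 40 across, 75 high. Origin: centre of underside.
- spool: Loose reel of terracotta-coloured thread, 52 across, 70 high. Origin: centre of underside.
- tape_roll: Loose roll of brown tape lying flat, 90 across, 24 high. Origin: centre of underside.
- bell: Loose small brass bell, 56 across, 52 high. Origin: centre of underside.
- brush: Loose brush about 190 long lying on the bench left of the corner stop. Origin: on it, underside.
- mug: Loose white mug, 72 across, 80 high, on the left, near the robot. Origin: centre of underside.
Mind the look-alikes: they are no part of the job. Leave any green look-alike of the box alone.

How it is judged:
On the way, in this order (a step that is already met when the one before it is completed fails the run):
1. the box sits against both strips, square, the stamp still on its pad (x of box in the frame of stops between -0.06 and -0.045 m and y of box in the frame of stops between -0.08 and -0.065 m and angle between the x axis of box and the x axis of stops, either way round below 0.06 rad and angle between box's own z axis and vertical below 0.05 rad and height (world z) of box below 0.006 m and distance of stamp from where it was at the start of the episode below 0.01 m), for 0.2 s.
2. the stamp is lifted off the pad, the box still home (x of box in the frame of stops between -0.06 and -0.045 m and y of box in the frame of stops between -0.08 and -0.065 m and angle between the x axis of box and the x axis of stops, either way round below 0.06 rad and angle between box's own z axis and vertical below 0.05 rad and height (world z) of box below 0.006 m and height (world z) of stamp above 0.06 m and contact force between stamp and the fingers above 1 N), for 0.2 s.
At the end, for the whole second after the job is handed in: Box within 5 mm of both strips and 0.06 rad of square; stamp held by the fingers, still, plate 2 to 16 mm above the lid, within 7 mm of the centre of the inlaid rectangle, long sides parallel within 0.11 rad, upright within 0.09 rad, not touching the box (x of box in the frame of stops between -0.06 and -0.045 m and y of box in the frame of stops between -0.08 and -0.065 m and angle between the x axis of box and the x axis of stops, either way round below 0.06 rad and angle between box's own z axis and vertical below 0.05 rad and height (world z) of box below 0.006 m and z of stamp in the frame of box_mark between 0.002 and 0.016 m and horizontal distance between stamp and box_mark below 0.007 m and angle between the y axis of stamp and the y axis of box, either way round below 0.11 rad and angle between stamp's own z axis and vertical below 0.09 rad and contact force between stamp and box below 0.05 N and contact force between stamp and the fingers above 1 N and linear speed of stamp below 0.02 m/s); the arm keeps its last pose, push and grip.
It fails at once if the inked stamp touches the box (contact force between stamp and box above 0.2 N).
It fails at once if the pliers rack is struck (contact force between rack and anything else above 2 N).
It fails at once if the box is lifted off the bench instead of pushed (height (world z) of box above 0.02 m).
It fails at once if another thing on the bench is shifted more than 20 mm (distance of any of round_stamp, ink_bottle, spool, tape_roll, bell, brush, mug from where it was at the start of the episode above 0.02 m).
It fails at once if a standing thing is knocked over (angle between any of round_stamp, ink_bottle, spool, tape_roll, bell, mug's own z axis and vertical above 0.4 rad).
It also fails if it takes over 72 s, if anything falls off the work surface, if the arm or the gripper's body presses on something with over 40 N, if the wrist force passes 120 N, or if a joint passes its speed limit or range.

## Robot

A 6-joint arm with a two-finger parallel gripper is mounted at the origin on the work surface. World frame = base frame: x ahead of the robot, y to its left, z up, the work surface at z = 0. Lengths are in m, angles in rad, forces in N, time in s.
With the tool pointing down it reaches from about 0.375 to 0.9 m from the base axis. Payload 3.1 kg.
Tool frame: the origin (TCP) lies at the very end of the fingers, on their centre line; the grasp point (between the pads) lies 19 mm behind it; z points along the fingers, y is the direction in which the jaws open and shut (so a half turn about z gives the same grasp; the last joint's range is limited). The gripper opens to 85 mm and grips with 20 to 120 N. Pads are 22 mm wide; open, the fingers measure 114 mm over their backs; the gripper's body (76 mm by 85 mm) begins 54 mm behind the grasp point. The pads swing forward as they close: fully open they stand 13 mm farther back than shut.
Start: joints at [-1.52, 0.527, 1.433, -0, 1.181, -0.178], TCP at [0.142, -0.609, 0.231] pointing down, gripper open.
Joint ranges: [-3.08, 3.08], [-0.75, 2.2], [0.22, 2.44], [-1.43, 4.57], [0, 2.65], [-2.85, 2.85]. Speed limits (rad/s): [2.79, 2.79, 3.14, 3.14, 3.14, 3.14].

## Interface

Orientations are given as a unit quaternion [x, y, z, w].
In Python, from station import manip gives the robot as it stands. The module is installed in compiled form; this text tells all that it offers.
- The arm moves only by the tool send_rows, never from a script. Its argument "commands" is a list of rows, each an object with "delta_pos": the shift along the world's x, y, z in cm, a list of three; "yaw": the turn about the world's z in rad. A call has 1 to 10 rows; each row shifts and turns the pose as measured when the row begins; what a row does not reach is not made up. A row lasts 1/8 s, in which the tool goes at most 62.5 mm and 10.7 degrees, less where a joint would pass 70% of its speed; a pose out of reach is approached as far as the arm can. A call is refused whole if a number of a shift passes 6.25 or a number of a turn 0.188, either way. A call with a gripper value outside its range is refused whole. "grip" is the closure, from -1 (fully open) to 1 (shut), set as the call begins (left out, the last holds). The fingers move at their own pace and stop on an object; "force" is the grip in N (left out, the last holds). Time passes only in rows, so rows that do not move let the fingers close. It gives the time, the measured TCP pose, the force and the opening at its end, in the units of the state.
- manip.sense(): the state, without advancing time (a new reading comes with each control period).
- manip.snapshot(name): name is "scene" or "top" or "wrist"; returns the picture (384x512x3 uint8, blue, green, red); there is no depth.
- manip.get_calibration(name): a dict with "fx", "fy", "cx", "cy" (pixels), "world_to_cam" (4x4, takes a point from world to camera coordinates); the wrist camera has in their place "mount" (4x4, takes a point from camera to tool coordinates, whose origin is the TCP and whose axes are the flange's). Camera axes: x right, y down, z forward; pixel columns grow to the right and rows downward; lengths in m; the calibration is good to about 2 mm. A picture is of the moment at which its call begins: read the wrist's pose just before it. get_calibration takes no time and is no camera call.
- manip.sign_off(): hands the job in, once; it reports no verdict.
The state is a dict: "t": time; "q": joint angles; "qd": joint speeds; "tau": joint torques, N m; "tcp_pos": TCP position; "tool_rot": TCP orientation; "force": force on the tool from outside, world axes, zero at the start; "ft_torque": the same for the moment, N m; "finger_gap": opening from 0.0 (shut) to 1.0 (fully open).
Only numpy, scipy, OpenCV 4.12 (cv2) and the standard library are available. Lean on these libraries where they do the work, as an engineer would, in place of code of your own. Each camera call takes 0.05 s, during which the arm holds its last target. There are 200 camera calls.

## Working session

There is one attempt and no reset: what is moved stays moved. The work goes in short steps, Python scripts to look and compute and a tool call to move; the robot and the scene stay as the last step left them, time stands still between calls to the robot, and variables do not carry over. Pictures are saved under pics/ and viewed, about 8 in all and at most 12, crops included, and the job is handed in when it is done.

Besides the shell and the picture viewer there is one more tool, called after ">>>" in YAML: its name, and indented under it one key for each argument. send_rows: Moves the arm, as the interface text tells. Its arguments: {"type":"object","properties":{"commands":{"type":"array","items":{"type":"object","properties":{"delta_pos":{"type":"array","items":{"type":"number"}},"yaw":{"type":"number"}}}},"grip":{"type":"number"},"force":{"type":"number"}},"required":["commands"]}

```bash
mkdir -p pics && cat > h.py <<'E'
import numpy as np, cv2
from scipy.spatial.transform import Rotation as R
from station import manip
def ray(name,uv,z,pose=None):
    c=manip.get_calibration(name)
    d=np.array([(uv[0]-c['cx'])/c['fx'],(uv[1]-c['cy'])/c['fy'],1.])
    if name=='wrist':
        s=pose or manip.sense(); T=np.eye(4); T[:3,:3]=R.from_quat(s['tool_rot']).as_matrix(); T[:3,3]=s['tcp_pos']; M=T@np.array(c['mount'])
    else: M=np.linalg.inv(np.array(c['world_to_cam']))
    o=M[:3,3]; d=M[:3,:3]@d
    return (o+d*(z-o[2])/d[2])
def proj(name,p,pose=None):
    c=manip.get_calibration(name)
    if name=='wrist':
        s=pose or manip.sense(); T=np.eye(4); T[:3,:3]=R.from_quat(s['tool_rot']).as_matrix(); T[:3,3]=s['tcp_pos']; W=np.linalg.inv(T@np.array(c['mount']))
    else: W=np.array(c['world_to_cam'])
    q=W[:3,:3]@np.asarray(p)+W[:3,3]
    return np.array([c['fx']*q[0]/q[2]+c['cx'],c['fy']*q[1]/q[2]+c['cy']])
E
python3 - <<'E'
from h import *
s=manip.sense(); print(s)
for n in ['top','scene','wrist']:
    im=manip.snapshot(n); cv2.imwrite(f'pics/{n}0.png',im)
    c=manip.get_calibration(n); print(n,c)
im=cv2.imread('pics/top0.png'); cv2.imwrite('pics/top0b.png',cv2.resize(im,(800,600),interpolation=cv2.INTER_CUBIC))
E
```

```text
{'t': 0.0, 'q': array([-1.52046877e+00,  5.28462750e-01,  1.43391905e+00,  1.06149461e-05,
        1.18139557e+00, -1.78482663e-01]), 'qd': array([ 8.60428980e-04, -6.19071187e-05,  1.73701367e-03, -2.59236265e-04,
        4.13277829e-04, -9.31716929e-04]), 'tau': array([ 8.13019096e-05, -4.42351556e+01, -1.78024650e+01, -1.20233040e-04,
        8.30953155e-03, -9.04818364e-06]), 'tcp_pos': array([ 0.14176698, -0.60796672,  0.23033039]), 'tool_rot': array([ 9.93462508e-01,  1.14153634e-01,  7.48456864e-05, -1.08980329e-03]), 'force': array([0.21397074, 0.14093959, 0.89737817]), 'ft_torque': array([0.01686475, 0.01098319, 0.0414816 ]), 'finger_gap': 0.9984517253963593}
top {'fx': 440.8525679201521, 'fy': 440.8525679201521, 'cx': 249.77075704191407, 'cy': 190.25157822028103, 'world_to_cam': array([[ 2.38375283e-02, -9.99715170e-01,  1.16243985e-03,
         9.53755681e-03],
       [-9.98827235e-01, -2.38653390e-02, -4.21260035e-02,
         4.81180410e-01],
       [ 4.21417467e-02, -1.56896778e-04, -9.99111630e-01,
         1.36225868e+00],
       [ 0.00000000e+00,  0.00000000e+00,  0.
[... 173 characters left out ...]
([[ 0.33501911,  0.9422057 , -0.00325928, -0.20882764],
       [ 0.60632283, -0.21823479, -0.76468699, -0.22755577],
       [-0.72120373,  0.25420858, -0.64439365,  1.63351517],
       [ 0.        ,  0.        ,  0.        ,  1.        ]])}
wrist {'fx': 323.5442083109996, 'fy': 323.5442083109996, 'cx': 255.93192925254658, 'cy': 192.85981585799462, 'mount': array([[ 1.76117176e-04, -9.44858110e-01, -3.27479956e-01,
         8.42734370e-02],
       [ 9.99999776e-01, -4.48872447e-05,  6.67305616e-04,
         4.98777710e-04],
       [-6.45208796e-04, -3.27480000e-01,  9.44857891e-01,
        -1.42726873e-01],
       [ 0.00000000e+00,  0.00000000e+00,  0.00000000e+00,
         1.00000000e+00]])}
```

View pics/top0b.png

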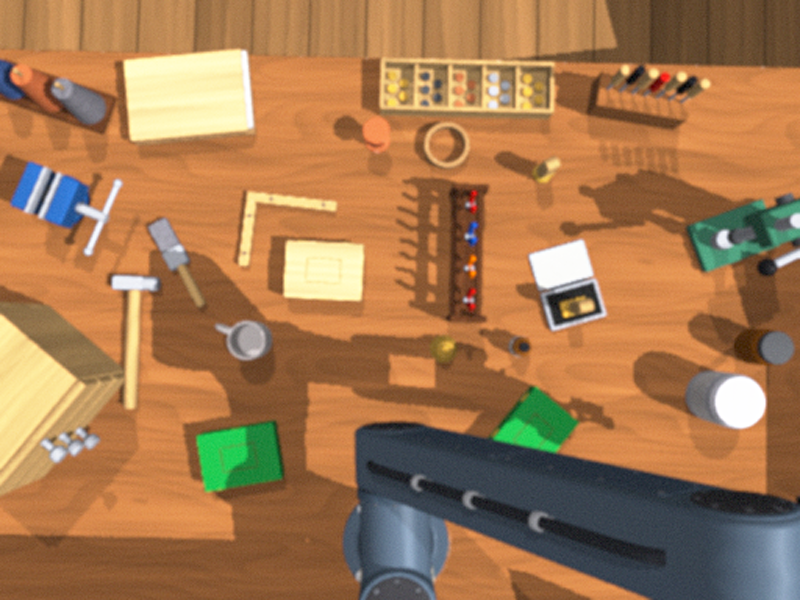

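View pics/scene0.png

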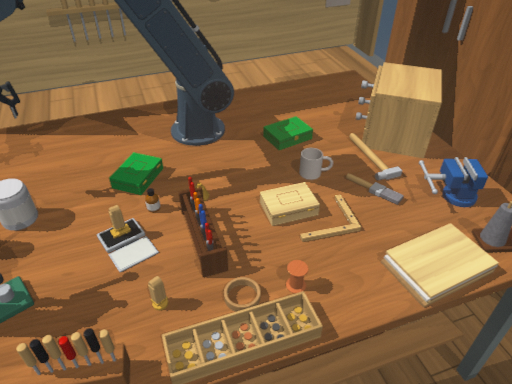

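Top view: box about (324,270), stop corner about (250,200), rack about (467,252), and the stamp on its pad about (575,307), all in 800-wide pixels. The scene view agrees with it. Next I'll measure the box, stop, stamp and rack by colour.

```bash
python3 - <<'E'
from h import *
im=cv2.imread('pics/top0.png'); hsv=cv2.cvtColor(im,cv2.COLOR_BGR2HSV)
k=1.5625
for n,p in dict(box=(324,250),boxside=(300,290),strip=(290,200),strip2=(246,240),bench=(350,225),brass=(577,308),pad=(560,300),lid=(560,265),rack=(458,250)).items():
    print(n,hsv[int(p[1]/k),int(p[0]/k)])
m=cv2.inRange(hsv,(15,40,170),(35,170,255))
def comps(m,roi):
    x0,y0,x1,y1=[int(a/k) for a in roi]; q=np.zeros_like(m); q[y0:y1,x0:x1]=m[y0:y1,x0:x1]
    cs,_=cv2.findContours(q,cv2.RETR_EXTERNAL,cv2.CHAIN_APPROX_NONE); return sorted(cs,key=cv2.contourArea)[::-1]
for name,roi,z in [('box',(275,230,375,310),.045),('stop',(225,180,350,275),.016)]:
    for c in comps(m,roi)[:2]:
        if cv2.contourArea(c)<30: continue
        P=np.array([ray('top',p[0].astype(float),z)[:2] for p in c],np.float32)
        r=cv2.minAreaRect(P*1000); print(name,cv2.contourArea(c),r, cv2.boxPoints(r).round().tolist())
        if name=='stop':
            a=cv2.approxPolyDP((P*1000).reshape(-1,1,2),5,True)[:,0]; print(a.round().tolist())
big=cv2.resize(im[100:220,140:400],None,fx=3,fy=3,interpolation=cv2.INTER_CUBIC); cv2.imwrite('pics/crop.png',big)
for n,uv,z in [('rackNear',(467,318),.085),('rackFar',(468,186),.085),('rackL',(454,250),.085),('rackR',(482,250),.085),('bell',(444,348),.03),('bottle',(519,346),.07),('mug',(250,341),.08),('round',(545,170),.09),('spool',(376,133),.07),('stampblob',(577,307),.05),('padc1',(540,293),.014),('padc2',(597,279),.014),('padc3',(606,317),.014),('padc4',(551,330),.014),('brush',(180,262),.01)]:
    print(n,ray('top',np.array(uv)/k,z).round(3))
E
```

```text
box [ 26  74 254]
boxside [ 26  76 253]
strip [ 24  98 253]
strip2 [ 25  93 254]
bench [ 13 162 195]
brass [ 16 110 109]
pad [14 91 53]
lid [ 15   2 253]
rack [ 11 174 117]
box 1842.5 ((529.6159057617188, 152.56314086914062), (157.38185119628906, 117.30860900878906), 89.45679473876953) [[470.0, 74.0], [588.0, 73.0], [589.0, 231.0], [472.0, 232.0]]
stop 855.0 ((558.677734375, 171.22589111328125), (68.5883560180664, 130.40628051757812), 1.3710029125213623) [[523.0, 236.0], [526.0, 105.0], [595.0, 107.0], [591.0, 237.0]]
[[585.0, 234.0], [523.0, 236.0], [526.0, 105.0], [591.0, 107.0], [592.0, 228.0]]
stop 645.5 ((604.3754272460938, 230.04385375976562), (182.61575317382812, 152.4227752685547), 84.79362487792969) [[520.0, 146.0], [672.0, 132.0], [689.0, 314.0], [537.0, 328.0]]
[[536.0, 323.0], [543.0, 304.0], [659.0, 296.0], [665.0, 290.0], [650.0, 140.0], [669.0, 134.0], [687.0, 309.0], [652.0, 317.0]]
rackNear [ 0.442 -0.124  0.085]
rackFar [ 0.692 -0.121  0.085]
rackL [ 0.57  -0.097  0.085]
rackR [ 0.571 -0.15   0.085]
bell [ 0.383 -0.087  0.03 ]
bottle [ 0.391 -0.226  0.07 ]
mug [0.389 0.283 0.08 ]
round [ 0.725 -0.266  0.09 ]
spool [0.794 0.056 0.07 ]
stampblob [ 0.469 -0.34   0.05 ]
padc1 [ 0.496 -0.276  0.014]
padc2 [ 0.527 -0.389  0.014]
padc3 [ 0.452 -0.408  0.014]
padc4 [ 0.423 -0.299  0.014]
brush [0.541 0.442 0.01 ]
```

View pics/crop.png

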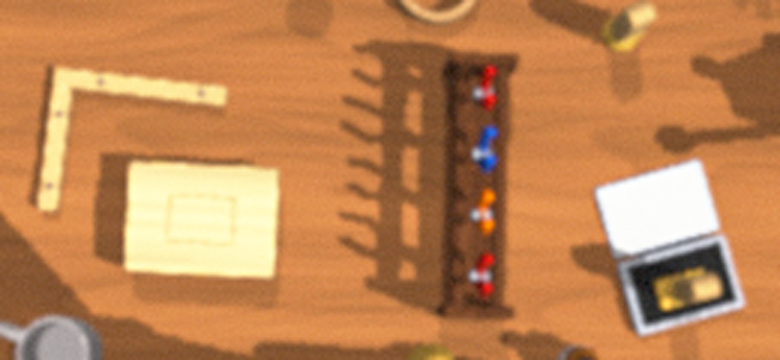

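The stop has a yaw of about -0.09 and its inner corner is near (0.665, 0.291). The box is near (0.53, 0.152), which puts it about 68 and 75 mm short of home. The pad is near (0.475, -0.343) with a yaw of about 0.3. I'll fly over the stamp for a wrist look.

>>> send_rows:
  commands:
    - {"delta_pos": [4.5,3.5,0.5]}
    - {"delta_pos": [4.5,3.5,0.5]}
    - {"delta_pos": [4.5,3.5,0.5]}
    - {"delta_pos": [4.5,3.5,0.5]}
    - {"delta_pos": [4.5,3.5,0.5]}
    - {"delta_pos": [4.5,3.5,0.5]}
    - {"delta_pos": [4,3.5,0]}
    - {"delta_pos": [0,0,0]}
  grip: -1

```text
validation failed for argument at $.co...
```

>>> send_rows:
  commands:
    - {"delta_pos": [4.5,3.5,0.5],"yaw": 0}
    - {"delta_pos": [4.5,3.5,0.5],"yaw": 0}
    - {"delta_pos": [4.5,3.5,0.5],"yaw": 0}
    - {"delta_pos": [4.5,3.5,0.5],"yaw": 0}
    - {"delta_pos": [4.5,3.5,0.5],"yaw": 0}
    - {"delta_pos": [4.5,3.5,0.5],"yaw": 0}
    - {"delta_pos": [4,3.5,0],"yaw": 0}
    - {"delta_pos": [0,0,0],"yaw": 0}
  grip: -1

```text
t: 1.15
tcp_pos: [0.4585, -0.3549, 0.2589]
tool_rot: [0.994, 0.112, 0.0, -0.002]
force: [-0.2, 0.1, -0.7]
finger_gap: 1.003
```

```bash
python3 - <<'E'
from h import *
import json
s=manip.sense(); im=manip.snapshot('wrist'); cv2.imwrite('pics/w1.png',im)
json.dump({'tcp_pos':list(s['tcp_pos']),'tool_rot':list(s['tool_rot'])},open('w1.json','w'))
E
```

```text
(no output)
```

View pics/w1.png

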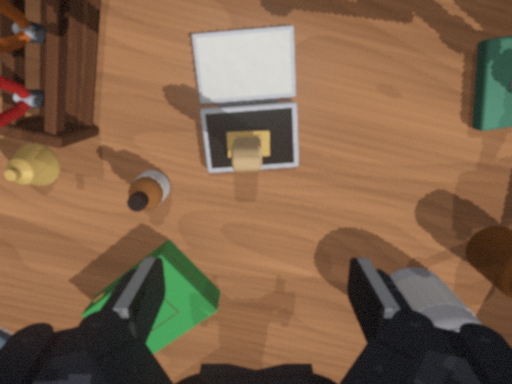

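Wrist view: pad tin corners about (201,108), (297,103), (299,166), (208,171). The stamp's handle top is near (246,150), and the plate's far edge runs from about (227,131) to (270,129). I'll turn these into metres.

```bash
python3 - <<'E'
from h import *
import json
s=json.load(open('w1.json')); im=cv2.imread('pics/w1.png')
r=lambda u,z:ray('wrist',u,z,s)
print('pad',[r(p,.014)[:2].round(4).tolist() for p in [(201,108),(297,103),(299,166),(208,171)]])
hsv=cv2.cvtColor(im,cv2.COLOR_BGR2HSV)
print([hsv[y,x].tolist() for x,y in [(235,135),(262,135),(262,150),(246,145),(246,160),(246,167),(220,140)]])
hs=hsv[110:180,195:305]
m=cv2.inRange(hs,(12,60,90),(35,255,255)); 
n,l,st,_=cv2.connectedComponentsWithStats(m); i=1+np.argmax(st[1:,4]); q=(l==i).astype(np.uint8)
for y in range(10,70,2): 
    xs=np.where(q[y])[0]; print(y+110,(xs.min()+195,xs.max()+195,len(xs)) if len(xs) else None,end=' ')
cv2.imwrite('pics/w1c.png',cv2.resize(im[90:190,180:320],None,fx=5,fy=5,interpolation=cv2.INTER_CUBIC))
E
```

```text
pad [[0.4974, -0.2804], [0.5277, -0.3877], [0.4559, -0.4099], [0.4245, -0.3017]]
[[20, 127, 139], [20, 117, 202], [20, 113, 201], [16, 94, 120], [17, 86, 199], [18, 85, 199], [16, 51, 55]]
120 (np.int64(195), np.int64(304), 9) 122 (np.int64(195), np.int64(304), 9) 124 (np.int64(195), np.int64(304), 10) 126 (np.int64(195), np.int64(304), 10) 128 (np.int64(195), np.int64(304), 11) 130 (np.int64(195), np.int64(304), 35) 132 (np.int64(195), np.int64(304), 56) 134 (np.int64(195), np.int64(304), 57) 136 (np.int64(195), np.int64(304), 58) 138 (np.int64(195), np.int64(304), 58) 140 (np.int64(195), np.int64(304), 56) 142 (np.int64(195), np.int64(304), 57) 144 (np.int64(195), np.int64(304), 58) 146 (np.int64(195), np.int64(304), 57) 148 (np.int64(195), np.int64(304), 57) 150 (np.int64(195), np.int64(304), 57) 152 (np.int64(195), np.int64(304), 58) 154 (np.int64(195), np.int64(304), 58) 156 (np.int64(195), np.int64(304), 57) 158 (np.int64(195), np.int64(304), 49) 160 (np.int64(195), np.int64(304), 47) 162 (np.int64(195), np.int64(304), 48) 164 (np.int64(195), np.int64(304), 46) 166 (np.int64(195), np.int64(304), 46) 168 (np.int64(195), np.int64(304), 50) 170 (np.int64(195), np.int64(304), 81) 172 (np.int64(195), np.int64(304), 84) 174 (np.int64(195), np.int64(304), 110) 176 (np.int64(195), np.int64(304), 110) 178 (np.int64(195), np.int64(304), 110)
```

View pics/w1c.png

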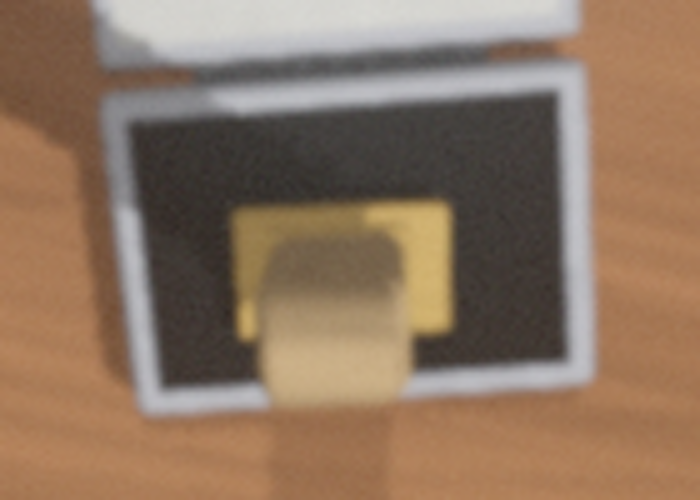

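Crop: brass plate corners in the full image are about (226.6,131.2), (270.4,130.4), (270.6,156.2) and (227.6,157.6).

```bash
python3 - <<'E'
from h import *
import json
s=json.load(open('w1.json'))
P=np.array([ray('wrist',u,.022,s)[:2] for u in [(226.6,131.2),(270.4,130.4),(270.6,156.2),(227.6,157.6)]])
print(P.round(4),P.mean(0)); 
d=np.diff(np.vstack([P,P[:1]]),axis=0); print(np.hypot(*d.T), np.arctan2(d[:,1],d[:,0]))
T=R.from_quat(s['tool_rot']).as_matrix(); M=np.array(manip.get_calibration('wrist')['mount']); print('cam',T@M[:3,3]+s['tcp_pos'])
c=P.mean(0); print('top z.109 pred',proj('wrist',[*c,.109],s))
E
```

```text
[[ 0.479  -0.3151]
 [ 0.4913 -0.3646]
 [ 0.4617 -0.3721]
 [ 0.4485 -0.3224]] [ 0.47014314 -0.34354435]
[0.05102117 0.03057861 0.0514595  0.03136451] [-1.32729399 -2.89416499  1.82954581  0.23354451]
cam [ 0.54076167 -0.3370478   0.40165559]
top z.109 pred [246.58152245 161.32054357]
```

Plate sides come out at 51 x 31 mm, which matches the given size. Stamp centre is (0.470, -0.3435) and its x-axis yaw is 0.246. Now to the box and stop.

>>> send_rows:
  commands:
    - {"delta_pos": [0.9,5.6,0.4],"yaw": -0.03}
    - {"delta_pos": [0.9,5.6,0.4],"yaw": -0.03}
    - {"delta_pos": [0.9,5.6,0.4],"yaw": -0.03}
    - {"delta_pos": [0.9,5.6,0.4],"yaw": -0.03}
    - {"delta_pos": [0.9,5.6,0.4],"yaw": -0.03}
    - {"delta_pos": [0.9,5.6,0.4],"yaw": -0.03}
    - {"delta_pos": [0.9,5.6,0],"yaw": -0.03}
    - {"delta_pos": [0.9,5.6,0],"yaw": -0.04}
    - {"delta_pos": [0.9,5.6,0],"yaw": -0.04}
    - {"delta_pos": [0.9,5.6,0],"yaw": -0.04}

```text
t: 2.45
tcp_pos: [0.5462, 0.2004, 0.2822]
tool_rot: [0.997, -0.073, 0.0, 0.002]
force: [-0.1, -0.6, 0.8]
finger_gap: 1.001
```

>>> send_rows:
  commands:
    - {"delta_pos": [0,0,0],"yaw": 0}
    - {"delta_pos": [0,0,0],"yaw": 0}

```text
t: 2.7
tcp_pos: [0.5466, 0.201, 0.2814]
tool_rot: [0.997, -0.072, -0.0, 0.002]
force: [0.3, -1.3, -0.3]
finger_gap: 0.999
```

```bash
python3 - <<'E'
from h import *
import json
s=manip.sense(); im=manip.snapshot('wrist'); cv2.imwrite('pics/w2.png',im)
json.dump({'tcp_pos':list(s['tcp_pos']),'tool_rot':list(s['tool_rot'])},open('w2.json','w'))
cv2.imwrite('pics/w2b.png',cv2.resize(im,(800,600),interpolation=cv2.INTER_CUBIC)); print(s['tcp_pos'],R.from_quat(s['tool_rot']).as_matrix()[:,0],s['q'])
E
```

```text
[0.54658972 0.20102647 0.28137691] [ 9.89632538e-01 -1.43622388e-01 -2.24310891e-04] [ 0.16308166  0.41692725  1.48053409 -0.0049258   1.24585124  1.87957483]
```

View pics/w2b.png

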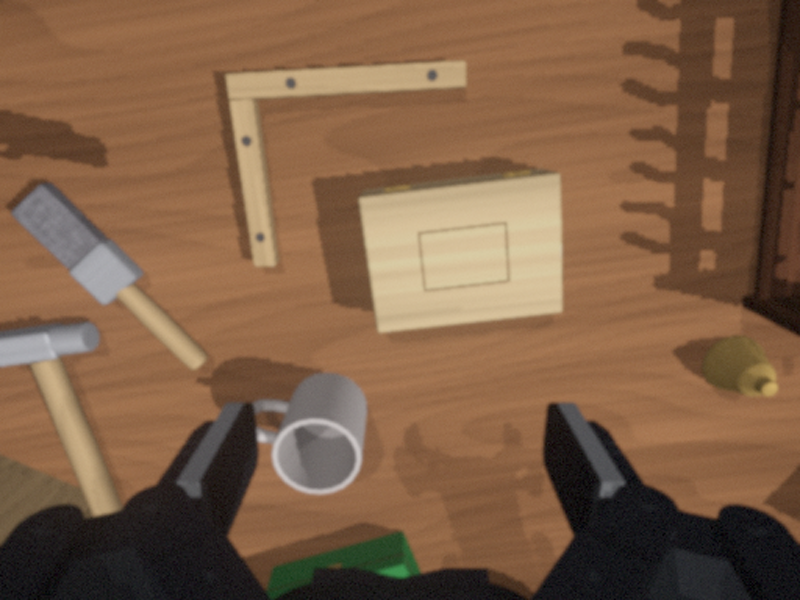

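Wrist view in 800-wide pixels: lid corners about (360,197), (560,173), (562,311), (378,331). The far strip's inner edge runs (259,98) to (466,88), and the side strip's (259,100) to (275,264). The mug is near (320,440).

```bash
python3 - <<'E'
from h import *
import json
s=json.load(open('w2.json')); k=.64
r=lambda P,z:np.array([ray('wrist',np.array(u)*k,z,s)[:2] for u in P])
def rect(n,P):
    d=np.diff(np.vstack([P,P[:1]]),axis=0); print(n,P.mean(0).round(4),np.hypot(*d.T).round(4),np.arctan2(d[:,1],d[:,0]).round(3)); return P.mean(0)
b=rect('lid',r([(360,197),(560,173),(562,311),(378,331)],.045)); print(r([(360,197),(560,173),(562,311),(378,331)],.045).round(4).tolist())
rect('inlay',r([(419,233),(506,223),(509,281),(425,290)],.045))
S=r([(259,99),(466,88),(259,99),(275,265)],.016); print(S.round(4).tolist()); d=[S[0]-S[1],S[2]-S[3]]
for v in d: print(np.hypot(*v),np.arctan2(v[1],v[0])) 
print('mug',r([(318,457)],.08),r([(258,418)],.05),'bell',r([(740,370)],.026))
y=(np.arctan2(d[0][1],d[0][0])-np.pi/2)*.55+np.arctan2(d[1][1],d[1][0])*.45
Rm=np.array([[np.cos(y),-np.sin(y)],[np.sin(y),np.cos(y)]]); h=S[0]+Rm@[-.055,-.075]; print('yaw',y,'home',h,'box in stop',Rm.T@(b-S[0]))
E
```

```text
lid [0.5291 0.1512] [0.1475 0.1082 0.1485 0.1079] [-1.598  3.116  1.541 -0.034]
[[0.5851, 0.2233], [0.5811, 0.0759], [0.473, 0.0786], [0.4773, 0.227]]
inlay [0.5282 0.1513] [0.066  0.046  0.0661 0.0457] [-1.6    3.117  1.537 -0.028]
[[0.6641, 0.2886], [0.6494, 0.1342], [0.6641, 0.2886], [0.5367, 0.3054]]
0.15505903508023156 1.4762809387217026
0.1284500489565616 -0.1315494291527097
mug [[0.39016876 0.2885976 ]] [[0.41529445 0.33998273]] bell [[ 0.38686894 -0.07960976]]
yaw -0.11118070655897602 home [0.60108567 0.22012879] box in stop [-0.11885985 -0.15146788]
```

Sizes check out: lid 148 x 108 mm, inlay 66 x 46 mm. The box sits at (-119, -151) mm in the stop frame and home is (-55, -75), with the stop at yaw about -0.105 and the box at -0.03. I'll go behind the near face with the fingers open along it and push +x in the stop frame.

>>> send_rows:
  commands:
    - {"delta_pos": [-5.6,-2,0],"yaw": 0.04}
    - {"delta_pos": [-5.5,-2,0],"yaw": 0}
    - {"delta_pos": [0,0,-5.5],"yaw": 0}
    - {"delta_pos": [0,0,-5.5],"yaw": 0}
    - {"delta_pos": [0,0,-5.5],"yaw": 0}
    - {"delta_pos": [0,0,-5],"yaw": 0}
    - {"delta_pos": [0,0,-3],"yaw": 0}
    - {"delta_pos": [0,0,-1.5],"yaw": 0}
    - {"delta_pos": [0,0,0],"yaw": 0}
  grip: -1

```text
t: 3.88
tcp_pos: [0.437, 0.1435, 0.0195]
tool_rot: [0.998, -0.065, 0.007, 0.003]
force: [0.2, 0.4, -0.0]
finger_gap: 1.001
```

>>> send_rows:
  commands:
    - {"delta_pos": [0,1.7,-0.4],"yaw": 0.025}
    - {"delta_pos": [0,0,0],"yaw": 0}

```text
t: 4.12
tcp_pos: [0.4385, 0.1603, 0.0167]
tool_rot: [0.999, -0.053, 0.009, 0.002]
force: [-0.5, -0.7, 0.5]
finger_gap: 0.999
```

>>> send_rows:
  commands:
    - {"delta_pos": [1.2,-0.13,0],"yaw": 0}
    - {"delta_pos": [1.2,-0.13,0],"yaw": 0}
    - {"delta_pos": [1.2,-0.13,0],"yaw": 0}
    - {"delta_pos": [1.2,-0.13,0],"yaw": 0}
    - {"delta_pos": [1.2,-0.13,0],"yaw": 0}
    - {"delta_pos": [1.2,-0.13,0],"yaw": 0}

```text
t: 4.88
tcp_pos: [0.5081, 0.1524, 0.0181]
tool_rot: [0.999, -0.052, 0.002, 0.003]
force: [-5.8, 1.8, 5.1]
finger_gap: 1.003
```

>>> send_rows:
  commands:
    - {"delta_pos": [0.9,-0.1,-0.1],"yaw": 0}
    - {"delta_pos": [0.8,-0.1,0],"yaw": 0}
    - {"delta_pos": [0,0,0],"yaw": 0}

```text
t: 5.25
tcp_pos: [0.5251, 0.1498, 0.017]
tool_rot: [0.999, -0.052, -0.0, 0.003]
force: [0.2, -0.1, 0.0]
finger_gap: 1.0
```

```bash
python3 - <<'E'
from h import *
im=manip.snapshot('top'); cv2.imwrite('pics/top1.png',im)
cv2.imwrite('pics/top1c.png',cv2.resize(im[90:230,110:290],None,fx=4,fy=4,interpolation=cv2.INTER_CUBIC))
E
```

```text
(no output)
```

View pics/top1c.png

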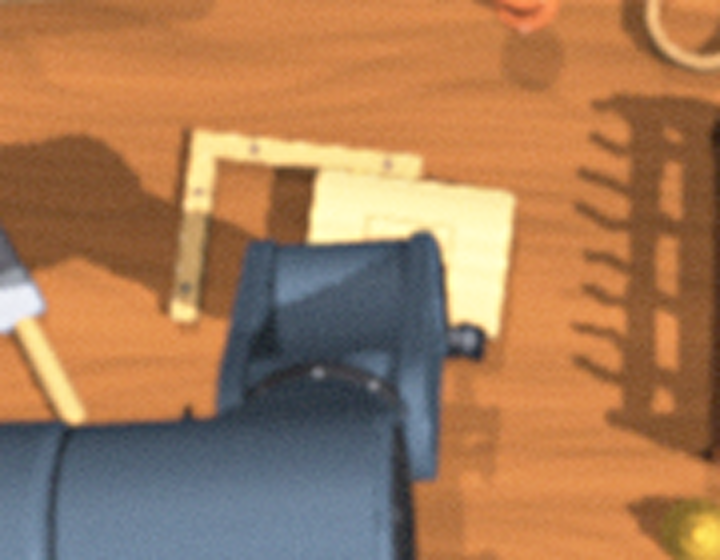

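The box is now parallel to and just short of the far strip: lid corners in the crop at (316,170), (515,192), with the strip above at y about 145–165. I'll back off, rise, turn a quarter and go to the box's right side.

>>> send_rows:
  commands:
    - {"delta_pos": [-2.5,0.2,0],"yaw": 0}
    - {"delta_pos": [-0.5,0,6],"yaw": 0}
    - {"delta_pos": [0,0,6],"yaw": 0}
    - {"delta_pos": [0,0,5],"yaw": 0.1}
    - {"delta_pos": [1,-1.5,0],"yaw": 0.175}
    - {"delta_pos": [1,-1.5,0],"yaw": 0.175}
    - {"delta_pos": [1,-1.5,0],"yaw": 0.175}
    - {"delta_pos": [1,-1.5,0],"yaw": 0.175}
    - {"delta_pos": [1,-1.5,0],"yaw": 0.175}
    - {"delta_pos": [1,-1.5,0],"yaw": 0.175}
  grip: -0.5

```text
t: 6.55
tcp_pos: [0.566, 0.0586, 0.1937]
tool_rot: [0.856, 0.516, 0.014, 0.003]
force: [0.0, 0.5, -0.1]
finger_gap: 0.754
```

>>> send_rows:
  commands:
    - {"delta_pos": [0.8,-1.5,0],"yaw": 0.175}
    - {"delta_pos": [0.8,-1.5,0],"yaw": 0.175}
    - {"delta_pos": [0,0,0],"yaw": 0.05}
    - {"delta_pos": [0,0,0],"yaw": 0}

```text
t: 7.05
tcp_pos: [0.5872, 0.0246, 0.1945]
tool_rot: [0.733, 0.68, 0.017, 0.005]
force: [0.6, 0.6, 0.9]
finger_gap: 0.754
```

>>> send_rows:
  commands:
    - {"delta_pos": [-1.2,0.2,-5.5],"yaw": -0.03}
    - {"delta_pos": [0,0,-5.5],"yaw": 0}
    - {"delta_pos": [0,0,-4],"yaw": 0}
    - {"delta_pos": [0,0,-2],"yaw": 0}
    - {"delta_pos": [0,0,-0.5],"yaw": 0}
    - {"delta_pos": [0,0,0],"yaw": 0}

```text
t: 7.8
tcp_pos: [0.5802, 0.0262, 0.0177]
tool_rot: [0.745, 0.667, 0.022, 0.011]
force: [-0.4, 0.2, 0.7]
finger_gap: 0.747
```

>>> send_rows:
  commands:
    - {"delta_pos": [0.13,1.2,0],"yaw": 0}
    - {"delta_pos": [0.13,1.2,0],"yaw": 0}
    - {"delta_pos": [0.13,1.2,0],"yaw": 0}
    - {"delta_pos": [0.13,1.2,0],"yaw": 0}
    - {"delta_pos": [0.13,1.2,0],"yaw": 0}
    - {"delta_pos": [0.13,1.2,0],"yaw": 0}

```text
t: 8.55
tcp_pos: [0.5905, 0.1026, 0.021]
tool_rot: [0.744, 0.667, 0.024, 0.014]
force: [0.5, -2.1, -0.8]
finger_gap: 0.751
```

>>> send_rows:
  commands:
    - {"delta_pos": [0.05,1.2,-0.1],"yaw": 0}
    - {"delta_pos": [0.05,1.0,-0.1],"yaw": 0}
    - {"delta_pos": [0.05,0.5,-0.1],"yaw": 0}
    - {"delta_pos": [0.05,0.4,0],"yaw": 0}

```text
t: 9.05
tcp_pos: [0.5945, 0.1343, 0.0201]
tool_rot: [0.743, 0.668, 0.024, 0.016]
force: [-1.2, -1.6, -1.2]
finger_gap: 0.755
```

>>> send_rows:
  commands:
    - {"delta_pos": [0,0.3,0],"yaw": 0}
    - {"delta_pos": [0,0.3,0],"yaw": 0}

```text
t: 9.3
tcp_pos: [0.5951, 0.1394, 0.0201]
tool_rot: [0.743, 0.669, 0.024, 0.018]
force: [1.7, -15.3, 2.6]
finger_gap: 0.748
```

Side strip contact felt at 15 N. I'll go back round to the near face for the final +x push.

>>> send_rows:
  commands:
    - {"delta_pos": [-0.2,-2.5,0],"yaw": 0}
    - {"delta_pos": [0,-0.5,6],"yaw": 0}
    - {"delta_pos": [0,0,6],"yaw": -0.1}
    - {"delta_pos": [-1,1,5],"yaw": -0.175}
    - {"delta_pos": [-1.2,1.4,0],"yaw": -0.175}
    - {"delta_pos": [-1.2,1.4,0],"yaw": -0.175}
    - {"delta_pos": [-1.2,1.4,0],"yaw": -0.175}
    - {"delta_pos": [-1.2,1.4,0],"yaw": -0.175}
    - {"delta_pos": [-1.2,1.4,0],"yaw": -0.175}
    - {"delta_pos": [-1.2,1.4,0],"yaw": -0.175}
  grip: -1

```text
t: 10.55
tcp_pos: [0.5068, 0.212, 0.1916]
tool_rot: [0.999, 0.045, 0.014, 0.022]
force: [-0.0, 0.7, -0.3]
finger_gap: 0.999
```

>>> send_rows:
  commands:
    - {"delta_pos": [-1.2,1.4,0],"yaw": -0.175}
    - {"delta_pos": [-1.2,1.4,0],"yaw": -0.16}
    - {"delta_pos": [0,0,0],"yaw": 0}
    - {"delta_pos": [0,0,0],"yaw": 0}

```text
t: 11.05
tcp_pos: [0.48, 0.2441, 0.1908]
tool_rot: [0.992, -0.125, 0.008, 0.022]
force: [0.5, -0.7, -0.2]
finger_gap: 1.002
```

>>> send_rows:
  commands:
    - {"delta_pos": [2,-1,-5],"yaw": 0.14}
    - {"delta_pos": [0,0,-5],"yaw": 0}
    - {"delta_pos": [0,0,-4],"yaw": 0}
    - {"delta_pos": [0,0,-2.5],"yaw": 0}
    - {"delta_pos": [0,0,-0.8],"yaw": 0}
    - {"delta_pos": [0,0,0],"yaw": 0}

```text
t: 11.8
tcp_pos: [0.5069, 0.2318, 0.0146]
tool_rot: [0.998, -0.051, 0.015, 0.019]
force: [0.4, -0.1, 0.9]
finger_gap: 1.0
```

>>> send_rows:
  commands:
    - {"delta_pos": [1,-0.1,0],"yaw": 0}
    - {"delta_pos": [1,-0.1,0],"yaw": 0}
    - {"delta_pos": [0.5,-0.05,0],"yaw": 0}
    - {"delta_pos": [0.3,-0.03,0],"yaw": 0}

```text
t: 12.3
tcp_pos: [0.5384, 0.2291, 0.0179]
tool_rot: [0.998, -0.05, 0.017, 0.019]
force: [-6.0, -0.7, 0.7]
finger_gap: 1.0
```

>>> send_rows:
  commands:
    - {"delta_pos": [0.3,-0.03,0],"yaw": 0}
    - {"delta_pos": [0.3,-0.03,0],"yaw": 0}

```text
t: 12.55
tcp_pos: [0.5382, 0.2288, 0.0179]
tool_rot: [0.999, -0.05, 0.011, 0.02]
force: [-6.1, 2.0, 4.1]
finger_gap: 1.003
```

>>> send_rows:
  commands:
    - {"delta_pos": [0.6,-0.06,0],"yaw": 0}
    - {"delta_pos": [0.6,-0.06,0],"yaw": 0}

```text
t: 12.8
tcp_pos: [0.5378, 0.2284, 0.0178]
tool_rot: [0.999, -0.049, -0.001, 0.021]
force: [-11.4, 4.0, 9.3]
finger_gap: 0.998
```

Solid contact with the far strip. I'll back off, rise and check with the wrist camera.

>>> send_rows:
  commands:
    - {"delta_pos": [-2.5,0.2,0],"yaw": 0}
    - {"delta_pos": [-0.5,0,6],"yaw": 0}
    - {"delta_pos": [0,-0.5,6],"yaw": 0}
    - {"delta_pos": [1.5,-1,6],"yaw": 0}
    - {"delta_pos": [3,-1,5],"yaw": 0}
    - {"delta_pos": [3,0,3],"yaw": 0}
    - {"delta_pos": [0,0,0],"yaw": 0}
    - {"delta_pos": [0,0,0],"yaw": 0}

```text
t: 13.8
tcp_pos: [0.5807, 0.2051, 0.2844]
tool_rot: [0.999, -0.047, -0.001, 0.022]
force: [0.0, -0.6, -0.9]
finger_gap: 1.001
```

```bash
python3 - <<'E'
from h import *
import json
s=manip.sense(); im=manip.snapshot('wrist'); cv2.imwrite('pics/w3.png',im)
json.dump({'tcp_pos':list(s['tcp_pos']),'tool_rot':list(s['tool_rot'])},open('w3.json','w'))
print(s['tcp_pos'],s['tool_rot'])
cv2.imwrite('pics/w3b.png',cv2.resize(im[20:270,90:420],(792,600),interpolation=cv2.INTER_CUBIC))
E
```

```text
[0.58067893 0.20506096 0.28440344] [ 9.98638843e-01 -4.74527918e-02 -6.32411885e-04  2.16401208e-02]
```

View pics/w3b.png

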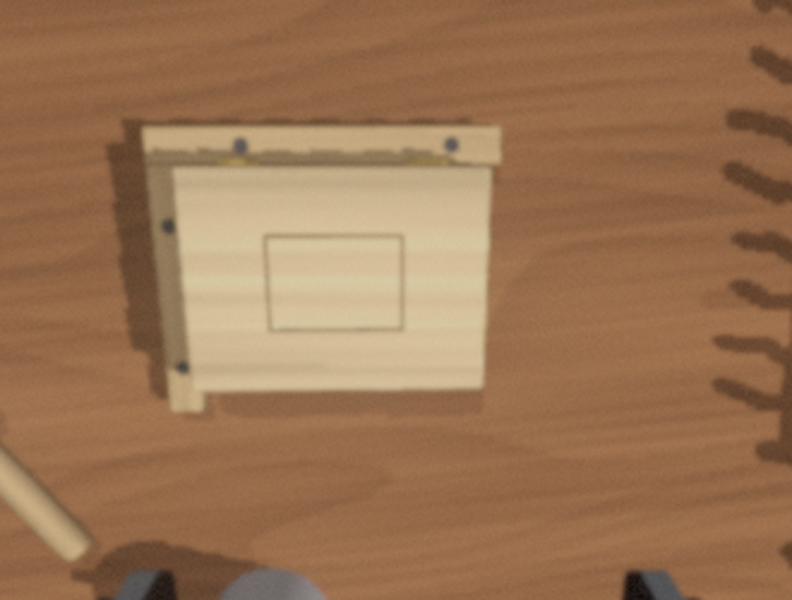

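Box looks flush in the corner. In the crop the lid corners are (174,168), (491,167), (484,387), (191,391) and the inlay is (265,236) to (403,330). I'll check it in numbers.

```bash
python3 - <<'E'
from h import *
import json
s=json.load(open('w3.json'))
r=lambda P,z:np.array([ray('wrist',np.array(u)/2.4+[90,20],z,s)[:2] for u in P])
def rect(n,P):
    d=np.diff(np.vstack([P,P[:1]]),axis=0); print(n,P.mean(0).round(4),np.hypot(*d.T).round(4),np.arctan2(d[:,1],d[:,0]).round(3)); return P.mean(0)
b=rect('lid',r([(174,168),(491,167),(484,387),(191,391)],.045))
rect('inlay',r([(265,236),(403,236),(403,329),(270,330)],.045))
o=r([(143,127),(501,126),(501,163),(170,412),(204,408)],.016); print(o.round(4).tolist())
f=o[0]-o[1]; g=o[0]-o[3]; print(np.hypot(*f),np.arctan2(f[1],f[0])-np.pi/2,np.hypot(*g),np.arctan2(g[1],g[0]))
for y in (-.10,-.12):
    Rm=np.array([[np.cos(y),-np.sin(y)],[np.sin(y),np.cos(y)]])
    C=o[0]+Rm@[-.018,-.018]; print(y,'corner',C,'box in stop',Rm.T@(b-C), 'far by end',Rm.T@(b-o[2]),'side by end',Rm.T@(b-o[4]))
E
```

```text
lid [0.6033 0.2223] [0.1479 0.1084 0.1501 0.1083] [-1.664  3.052  1.477 -0.109]
inlay [0.6032 0.2227] [0.0662 0.0458 0.0664 0.0459] [-1.67   3.049  1.474 -0.097]
[[0.6844, 0.3086], [0.6683, 0.1327], [0.6507, 0.1336], [0.5375, 0.3235], [0.5377, 0.3046]]
0.17665607467977518 -0.09123753697445758 0.14766489408203523 -0.10112091186888685
-0.1 corner [0.664654   0.29247025] box in stop [-0.05402294 -0.0759888 ] far by end [-0.0559926   0.08351567] side by end [ 0.07348901 -0.07539005]
-0.12 corner [0.6643357  0.29286758] box in stop [-0.05212889 -0.07741037] far by end [-0.0576516   0.08237919] side by end [ 0.07498201 -0.07390529]
```

Box home: about (-55, -76) mm in the stop frame and square within 0.01 rad. The lid mark is at (0.6033, 0.2225) with yaw about -0.095. Now to the stamp.

>>> send_rows:
  commands:
    - {"delta_pos": [-1,-5,0],"yaw": 0.174}
    - {"delta_pos": [-1,-5,0],"yaw": 0.174}
    - {"delta_pos": [-1,-5,0],"yaw": 0.174}
    - {"delta_pos": [-1,-5,0],"yaw": 0.174}
    - {"delta_pos": [-1,-5,0],"yaw": 0.174}
    - {"delta_pos": [-1,-5,0],"yaw": 0.174}
    - {"delta_pos": [-1,-5,0],"yaw": 0.174}
    - {"delta_pos": [-1,-5,0],"yaw": 0.174}
    - {"delta_pos": [-1,-5,0],"yaw": 0.174}
    - {"delta_pos": [-1,-5,0],"yaw": 0.174}
  grip: -1

```text
t: 15.1
tcp_pos: [0.4626, -0.2838, 0.2656]
tool_rot: [0.669, 0.743, 0.003, 0.008]
force: [0.6, -0.7, 0.2]
finger_gap: 0.997
```

>>> send_rows:
  commands:
    - {"delta_pos": [0,-4,0],"yaw": 0.16}
    - {"delta_pos": [0,0,0],"yaw": 0}
    - {"delta_pos": [0,0,0],"yaw": 0}

```text
t: 15.48
tcp_pos: [0.4581, -0.3237, 0.26]
tool_rot: [0.607, 0.795, 0.005, 0.002]
force: [-0.9, -0.6, -1.1]
finger_gap: 1.003
```

>>> send_rows:
  commands:
    - {"delta_pos": [1.2,-2,0],"yaw": -0.02}
    - {"delta_pos": [0,0,-5],"yaw": 0}
    - {"delta_pos": [0,0,-5],"yaw": 0}
    - {"delta_pos": [0,0,0],"yaw": 0}

```text
t: 15.98
tcp_pos: [0.4702, -0.336, 0.157]
tool_rot: [0.614, 0.789, 0.005, -0.001]
force: [0.2, -0.2, 0.7]
finger_gap: 0.996
```

>>> send_rows:
  commands:
    - {"delta_pos": [0,-0.8,0],"yaw": 0}
    - {"delta_pos": [0,0,0],"yaw": 0}
    - {"delta_pos": [0,0,0],"yaw": 0}

```text
t: 16.35
tcp_pos: [0.4725, -0.3449, 0.1618]
tool_rot: [0.613, 0.79, 0.005, 0.003]
force: [0.5, -0.9, -0.9]
finger_gap: 1.0
```

```bash
python3 - <<'E'
from h import *
import json
s=manip.sense(); im=manip.snapshot('wrist'); cv2.imwrite('pics/w4.png',im)
json.dump({'tcp_pos':list(s['tcp_pos']),'tool_rot':list(s['tool_rot'])},open('w4.json','w'))
print(s['tcp_pos'],s['tool_rot'])
print('pred plate corners (z.022)',[proj('wrist',[*(np.array([.4701,-.3435])+R.from_euler('z',.246).as_matrix()[:2,:2]@[a,b]),.022]).round().tolist() for a,b in [(.015,.025),(.015,-.025),(-.015,-.025),(-.015,.025)]], 'top',proj('wrist',[.4701,-.3435,.109]))
E
```

```text
[ 0.4725261  -0.34486054  0.16177276] [0.61304868 0.790025   0.004828   0.00291628]
pred plate corners (z.022) [[269.0, 149.0], [268.0, 202.0], [236.0, 202.0], [235.0, 149.0]] top [252.37945964 213.19513457]
```

View pics/w4.png

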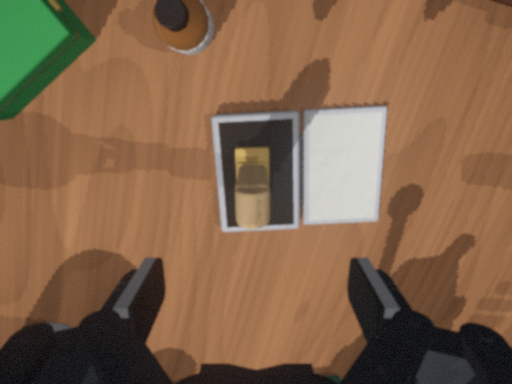

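The prediction matches the picture: plate columns 235–270, top row about 148. I'll descend and grip.

>>> send_rows:
  commands:
    - {"delta_pos": [-0.2,0.1,-4],"yaw": 0}
    - {"delta_pos": [0,0,-3],"yaw": 0}
    - {"delta_pos": [0,0,-2],"yaw": 0}
    - {"delta_pos": [0,0,-0.4],"yaw": 0}
    - {"delta_pos": [0,0,0],"yaw": 0}

```text
t: 17.02
tcp_pos: [0.4735, -0.3474, 0.0713]
tool_rot: [0.613, 0.79, 0.004, 0.009]
force: [0.8, 0.2, 0.3]
finger_gap: 0.998
```

>>> send_rows:
  commands:
    - {"delta_pos": [-0.35,0.4,-0.6],"yaw": 0}
    - {"delta_pos": [0,0,0],"yaw": 0}

```text
t: 17.27
tcp_pos: [0.4705, -0.3439, 0.0667]
tool_rot: [0.613, 0.79, 0.003, 0.011]
force: [-0.1, 0.7, -1.0]
finger_gap: 0.996
```

>>> send_rows:
  commands:
    - {"delta_pos": [0,0,0],"yaw": 0}
    - {"delta_pos": [0,0,0],"yaw": 0}
    - {"delta_pos": [0,0,0],"yaw": 0}
    - {"delta_pos": [0,0,0],"yaw": 0}
    - {"delta_pos": [0,0,0],"yaw": 0}
    - {"delta_pos": [0,0,0],"yaw": 0}
  grip: 1
  force: 50

```text
t: 18.02
tcp_pos: [0.4709, -0.3446, 0.0681]
tool_rot: [0.613, 0.79, 0.003, 0.012]
force: [-1.5, 0.3, 1.1]
finger_gap: 0.272
```

Gripped, with a gap of about 23 mm. Lifting.

>>> send_rows:
  commands:
    - {"delta_pos": [0,0,2],"yaw": 0}
    - {"delta_pos": [0,0,4],"yaw": 0}
    - {"delta_pos": [0,0,4],"yaw": 0}
    - {"delta_pos": [0,0,4],"yaw": 0}
    - {"delta_pos": [0,0,4],"yaw": 0}
    - {"delta_pos": [0,0,3],"yaw": 0}
    - {"delta_pos": [0,0,0],"yaw": 0}

```text
t: 18.9
tcp_pos: [0.4682, -0.3408, 0.2789]
tool_rot: [0.614, 0.79, 0.005, 0.007]
force: [0.0, -0.2, -2.3]
finger_gap: 0.273
```

>>> send_rows:
  commands:
    - {"delta_pos": [1.1,4.6,0.2],"yaw": -0.03}
    - {"delta_pos": [1.1,4.6,0.2],"yaw": -0.03}
    - {"delta_pos": [1.1,4.6,0.2],"yaw": -0.03}
    - {"delta_pos": [1.1,4.6,0.2],"yaw": -0.03}
    - {"delta_pos": [1.1,4.6,0.2],"yaw": -0.03}
    - {"delta_pos": [1.1,4.6,0.2],"yaw": -0.03}
    - {"delta_pos": [1.1,4.6,0.2],"yaw": -0.03}
    - {"delta_pos": [1.1,4.6,0.2],"yaw": -0.03}
    - {"delta_pos": [1.1,4.6,0.2],"yaw": -0.03}
    - {"delta_pos": [1.1,4.6,0.2],"yaw": -0.03}

```text
t: 20.15
tcp_pos: [0.5687, 0.1335, 0.2748]
tool_rot: [0.731, 0.682, -0.003, -0.01]
force: [0.0, -0.4, -2.2]
finger_gap: 0.275
```

>>> send_rows:
  commands:
    - {"delta_pos": [1,4,0],"yaw": -0.03}
    - {"delta_pos": [1,4,0],"yaw": 0}
    - {"delta_pos": [0,0,0],"yaw": 0}
    - {"delta_pos": [0,0,0],"yaw": 0}

```text
t: 20.65
tcp_pos: [0.5842, 0.2189, 0.2637]
tool_rot: [0.74, 0.672, -0.01, -0.014]
force: [-0.0, -0.0, -2.2]
finger_gap: 0.275
```

>>> send_rows:
  commands:
    - {"delta_pos": [1,0,-2],"yaw": 0}
    - {"delta_pos": [0.8,0.3,-2],"yaw": 0}
    - {"delta_pos": [0,0,-2],"yaw": 0}
    - {"delta_pos": [0,0,-2],"yaw": 0}
    - {"delta_pos": [0,0,-2],"yaw": 0}
    - {"delta_pos": [0,0,-1.5],"yaw": 0}
    - {"delta_pos": [0,0,0],"yaw": 0}

```text
t: 21.52
tcp_pos: [0.6028, 0.2153, 0.1346]
tool_rot: [0.743, 0.669, -0.014, -0.017]
force: [-0.3, -0.0, -2.0]
finger_gap: 0.272
```

The tool has picked up a small tilt of about 0.044 rad. I'll see whether an up-and-down loop with different speeds trims it.

>>> send_rows:
  commands:
    - {"delta_pos": [-6,0,2],"yaw": 0}
    - {"delta_pos": [0,0,0],"yaw": 0}

```text
t: 21.78
tcp_pos: [0.5411, 0.2145, 0.1526]
tool_rot: [0.743, 0.668, -0.016, -0.018]
force: [-0.6, 0.1, -2.2]
finger_gap: 0.275
```

```bash
cat >> h.py <<'E'
def tilt(s=None):
    s=s or manip.sense(); Rm=R.from_quat(s['tool_rot']).as_matrix()
    return s['t'],np.round(s['tcp_pos'],4),'tilt',-Rm[:2,2].round(4)*-1,'yaw',round(np.arctan2(Rm[1,0],Rm[0,0]),3)
E
python3 -c "
from h import *
print(tilt())"
```

```text
(21.775, array([0.5411, 0.2145, 0.1526]), 'tilt', array([-0.0479,  0.0055]), 'yaw', np.float64(1.464))
```

>>> send_rows:
  commands:
    - {"delta_pos": [1.5,0,0],"yaw": 0}
    - {"delta_pos": [1.5,0,0],"yaw": 0}
    - {"delta_pos": [1.5,0,0],"yaw": 0}
    - {"delta_pos": [1.5,0,0],"yaw": 0}
    - {"delta_pos": [0,0,0],"yaw": 0}

```text
t: 22.4
tcp_pos: [0.6158, 0.2147, 0.157]
tool_rot: [0.744, 0.668, -0.008, -0.013]
force: [0.5, -0.5, -2.1]
finger_gap: 0.271
```

```bash
python3 -c "
from h import *
print(tilt())"
```

```text
(22.4, array([0.6158, 0.2147, 0.157 ]), 'tilt', array([-0.0289,  0.0083]), 'yaw', np.float64(1.463))
```

The loop works: tilt fell from 0.044 to 0.030. I'll repeat it.

>>> send_rows:
  commands:
    - {"delta_pos": [-6,0,0],"yaw": 0}
    - {"delta_pos": [0,0,0],"yaw": 0}
    - {"delta_pos": [1.2,0,0],"yaw": 0}
    - {"delta_pos": [1.2,0,0],"yaw": 0}
    - {"delta_pos": [1.2,0,0],"yaw": 0}
    - {"delta_pos": [1.2,0,0],"yaw": 0}
    - {"delta_pos": [0,0,0],"yaw": 0}

```text
t: 23.28
tcp_pos: [0.61, 0.214, 0.1569]
tool_rot: [0.745, 0.667, -0.007, -0.012]
force: [0.0, 0.2, -2.0]
finger_gap: 0.267
```

```bash
python3 -c "
from h import *
print(tilt())"
```

```text
(23.275, array([0.61  , 0.214 , 0.1569]), 'tilt', array([-0.0263,  0.0088]), 'yaw', np.float64(1.461))
```

>>> send_rows:
  commands:
    - {"delta_pos": [-0.4,0.6,-1],"yaw": 0.015}
    - {"delta_pos": [0,0,-1],"yaw": 0}
    - {"delta_pos": [0,0,-1],"yaw": 0}
    - {"delta_pos": [0,0,-0.6],"yaw": 0}
    - {"delta_pos": [0,0,0],"yaw": 0}

```text
t: 23.9
tcp_pos: [0.6031, 0.2205, 0.1169]
tool_rot: [0.739, 0.673, -0.009, -0.013]
force: [0.2, -0.4, -2.7]
finger_gap: 0.278
```

```bash
python3 - <<'E'
from h import *
import json
s=manip.sense(); print(tilt(s)); im=manip.snapshot('wrist'); cv2.imwrite('pics/w5.png',im)
json.dump({'tcp_pos':list(s['tcp_pos']),'tool_rot':list(s['tool_rot'])},open('w5.json','w'))
cv2.imwrite('pics/w5b.png',cv2.resize(im[60:330,80:440],(800,600),interpolation=cv2.INTER_CUBIC))
E
```

```text
(23.9, array([0.6031, 0.2205, 0.1169]), 'tilt', array([-0.0316,  0.0077]), 'yaw', np.float64(1.477))
```

View pics/w5b.png

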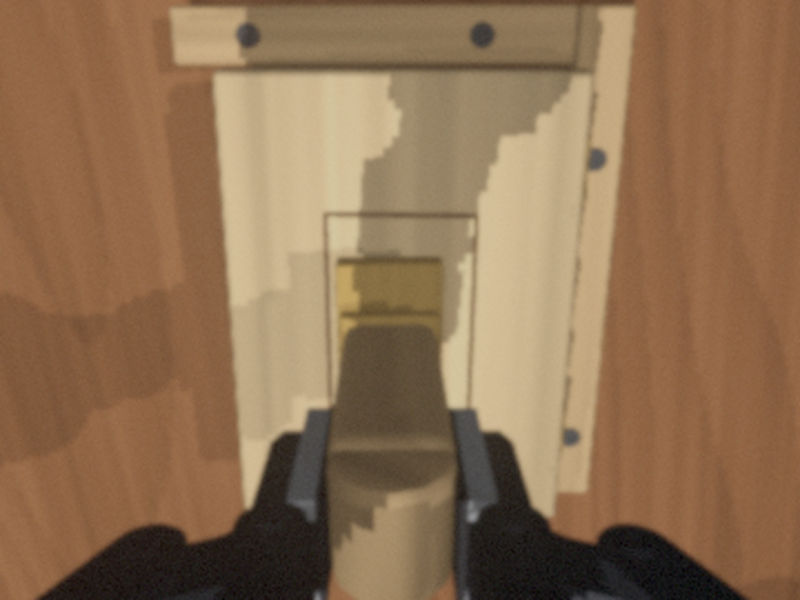

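Wrist view: plate's +y edge spans about (337–442, 259) in the crop and the inlay's +y edge about (325–477, 214). The stamp hangs inside the inlay, and the box is flush with both strips. Now in numbers.

```bash
python3 - <<'E'
from h import *
import json
s=json.load(open('w5.json')); f=360/800
r=lambda P,z:np.array([ray('wrist',np.array(u)*f+[80,60],z,s)[:2] for u in P])
Y=-.095; Rm=np.array([[np.cos(Y),-np.sin(Y)],[np.sin(Y),np.cos(Y)]])
I=r([(325,214),(477,214)],.045); print('inlay',I.round(4).tolist(),np.hypot(*(I[1]-I[0])),np.arctan2(*(I[1]-I[0])[::-1]))
mark=I.mean(0)-Rm@[0,.033]; print('mark',mark)
L=r([(325,395),(470,395)],.045); print('inlay lower x in box frame',(Rm.T@(L-mark).T).T)
for z in (.059,.063,.067):
    B=r([(337,258.5),(442,258.5)],z); d=B[1]-B[0]; print(z,'width',np.hypot(*d),'ang',np.arctan2(d[1],d[0]),'stamp',B.mean(0)-Rm@[0,.025],'rel mark',Rm.T@(B.mean(0)-Rm@[0,.025]-mark))
E
```

```text
inlay [[0.5839, 0.2582], [0.63, 0.2542]] 0.046248076686515864 -0.08627284937051528
mark [0.60384828 0.22333961]
inlay lower x in box frame [[-0.02483939 -0.02856057]
 [ 0.02328692 -0.02771696]]
0.059 width 0.030520730904943748 ang -0.0842475405896953 stamp [0.60067708 0.22154646] rel mark [-0.0029868  -0.00208588]
0.063 width 0.02991313738660035 ang -0.0842475405896961 stamp [0.60091624 0.22267675] rel mark [-0.00285594 -0.000938  ]
0.067 width 0.029305543868256838 ang -0.08424754058969629 stamp [0.6011554  0.22380704] rel mark [-0.00272507  0.00020988]
```

>>> send_rows:
  commands:
    - {"delta_pos": [0.3,0.1,-0.4],"yaw": 0}
    - {"delta_pos": [0,0,-0.2],"yaw": 0}
    - {"delta_pos": [0,0,0],"yaw": 0}

```text
t: 24.32
tcp_pos: [0.6074, 0.2216, 0.1117]
tool_rot: [0.739, 0.673, -0.008, -0.013]
force: [0.1, 1.1, -2.1]
finger_gap: 0.271
```

>>> send_rows:
  commands:
    - {"delta_pos": [-0.15,0,-0.35],"yaw": 0}
    - {"delta_pos": [0,0,0],"yaw": 0}

```text
t: 24.58
tcp_pos: [0.6058, 0.2216, 0.1082]
tool_rot: [0.739, 0.673, -0.008, -0.013]
force: [-0.4, 0.1, -2.9]
finger_gap: 0.272
```

```bash
python3 - <<'E'
from h import *
import json
s=manip.sense(); print(tilt(s)); im=manip.snapshot('wrist'); cv2.imwrite('pics/w6.png',im)
json.dump({'tcp_pos':list(s['tcp_pos']),'tool_rot':list(s['tool_rot'])},open('w6.json','w'))
cv2.imwrite('pics/w6b.png',cv2.resize(im[60:330,80:440],(800,600),interpolation=cv2.INTER_CUBIC))
print(tilt())
E
```

```text
(24.575, array([0.6058, 0.2216, 0.1082]), 'tilt', array([-0.0288,  0.0082]), 'yaw', np.float64(1.477))
(24.625, array([0.6061, 0.2216, 0.1084]), 'tilt', array([-0.028 ,  0.0083]), 'yaw', np.float64(1.477))
```

View pics/w6b.png

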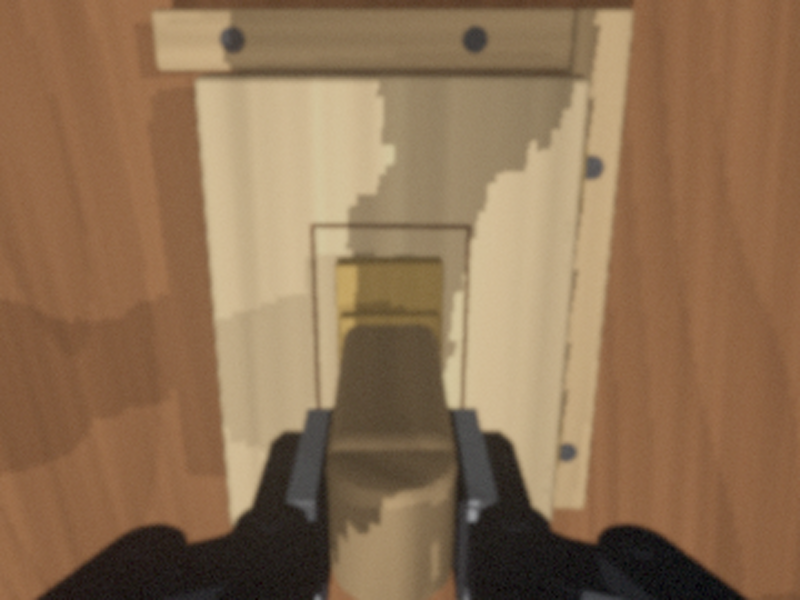

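The plate (337–442, row 259) is centred in the inlay (312–469, row 226). Last numeric check.

```bash
python3 - <<'E'
from h import *
import json
s=json.load(open('w6.json')); f=360/800
r=lambda P,z:np.array([ray('wrist',np.array(u)*f+[80,60],z,s)[:2] for u in P])
Y=-.095; Rm=np.array([[np.cos(Y),-np.sin(Y)],[np.sin(Y),np.cos(Y)]])
I=r([(312,226),(469,226)],.045); mark=I.mean(0)-Rm@[0,.033]; print('mark',mark,np.hypot(*(I[1]-I[0])))
for z in (.051,.054,.057):
    B=r([(337,258.5),(442,258.5)],z); d=B[1]-B[0]; print(z,np.hypot(*d),'rel mark',Rm.T@(B.mean(0)-Rm@[0,.025]-mark),np.arctan2(d[1],d[0]))
print(manip.sense()['qd'].round(4))
E
```

```text
mark [0.60368255 0.22309164] 0.0461284273766749
0.051 0.030410668873211862 rel mark [-6.45671384e-05 -2.00163179e-04] -0.08525029429719841
0.054 0.029955158135234736 rel mark [2.53406258e-05 6.58135690e-04] -0.08525029429719817
0.057 0.029499647397257613 rel mark [0.00011525 0.00151643] -0.08525029429719887
[-0.0004 -0.0003 -0.0074  0.0007 -0.0003  0.001 ]
```

```bash
python3 -c "
from h import *
print(manip.sign_off()); print(tilt())"
```

```text
the job is handed in; nothing more can be done
None
the job is handed in; nothing more can be done
```

The box is pushed home in the corner stop, and the stamp is held over the inlaid rectangle without having touched the box. I handed the job in at about 24.6 s and the system gave no verdict.

- **Box:** I pushed it with the two open fingers, first towards the far strip, then the side strip, then the far strip again until it stopped moving. The wrist camera put it at about (-54 to -56, -76) mm in the stop frame, against (-55, -75) for home, and square within about 0.01 rad.
- **Stamp:** I gripped it by the handle flats, carried it over the rack with the plate about 70 mm clear of the pliers, and lowered it over the lid. In the last wrist picture the plate was within 1 mm of the inlay's centre and its long sides were parallel within about 0.01 rad. Its underside was about 9 mm above the lid, going by the grasp height and the plate's apparent width.

**Tilt:** the tool itself ended leaning about 0.03 rad, after drifting to nearly 0.05 and being partly trimmed back. From the tilt at the grasp, I estimate the stamp leans at most about 0.05 rad, inside the 0.09 limit. I did not measure the stamp's own lean from a picture.

**Other things on the bench:** I did not measure them again at the end. I felt no contact with any of them on the way.

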